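# Clear the test fixture, hang up the headset and snap the next board in

## Task

Take the headset that stands across the test fixture and drape it by its crown over the bar of the hanging rail, band across the bar and one ear cup on either side, and let go of it there. Then take the green board from the sloped stand, set it heatsink up on the fixture's four barbed posts and press it down until all four have clicked through and the board lies flush on its shoulders, either end forward. Set both down rather than dropping them, and leave the headset hanging on the bar and everything else on the bench as it is.

Things in the scene. Friction and masses are not known exactly. Their poses are not given: they have to be found in the camera images.
- headset: Rigid orange and black ear-protector headset, 0.22 kg or so, an upside-down U 157 mm wide (its y), 56 mm deep (x), 136 mm high (z). Origin on its foot plane midway between the two ear cups, z up to the crown. It starts standing on its flat cups on the fixture's plate, astride the posts. Gap between the cups 100 mm.
- headset_crown (a point): Middle of the underside of the crown pad, 120 mm above the headset's origin; axes as the headset's. The pad: orange, 24 mm along x, 50 mm along y, 16 mm thick (z = 120 to 136 mm). Grip it across its 24 mm (along x). Its underside will rest on the bar, so fingertips must not reach below it.
- rail: Fixed hanging rail: a level steel bar 16 mm thick and 266 mm long along the rail's x, on two posts at x = +-125 mm, on a dark base plate 280 x 70 x 8 mm. Origin at the middle of the base's underside on the bench, z up. Hang the headset between the posts, within 100 mm of the bar's middle.
- bar_top (a point): Middle of the bar's top line, 160 mm above the rail's origin; axes as the rail's.
- stand: Fixed sloped stand, black with a yellow lip, on a base 150 x 110 x 6 mm. Origin on the bench under its middle, z up. Its face, 168 mm long and 44 mm wide, slopes at 30 degrees: it falls towards the stand's +x (away from the robot) and looks up and that way, its middle 66 mm above the origin. A lip at the low end stands 10 mm above the face.
- board: Green rigid circuit board, 160 (x) by 66 (y) by 4 mm, about 0.2 kg. Origin at the centre of its underside, z out of the upper side. It starts lying on the sloped stand, tilted 30 degrees, its x pointing down the slope, its long sides overhanging the face. Square 10 mm holes at x = +-62, y = +-23 mm.
- heatsink (a point): Top centre of the board's black finned heatsink, 26 mm above the board's underside; axes as the board's. The heatsink is 50 mm (x) by 40 mm (y) and rises 22 mm from the board's upper side. Grip it across its 40 mm (along y).
- board_hole0 (a point): Centre of a hole of the board at its underside (board x = 62, y = 23 mm).
- board_hole1 (a point): Centre of a hole of the board at its underside (board x = 62, y = -23 mm).
- board_hole2 (a point): Centre of a hole of the board at its underside (board x = -62, y = 23 mm).
- board_hole3 (a point): Centre of a hole of the board at its underside (board x = -62, y = -23 mm).
- fixture: Fixed test fixture: aluminium plate 200 (x) by 190 (y) by 12 mm, origin at the centre of its underside on the bench, z up. Four posts at x = +-62, y = +-23 mm: brass shoulders 15 mm across with tops at z = 32 mm, each carrying a white pin 7.6 mm across with a cone tip, up to z = 48 mm, and two sprung barbs (14 mm across, along x).
- shoulders (a point): Centre of the four posts at shoulder height (fixture z = 32 mm), where the seated board's origin comes; axes as the fixture's. A board set on lightly stops on the barbs about 9 mm higher. Each end then needs some 6 to 12 N down, pressed between that end's two posts, till the barbs snap out above it. Pins then stand 12 mm above the board.
- screwdriver: Loose red screwdriver, 170 mm long, lying on the mat; leave alone.
- strip: Loose narrow green strip board, 170 x 24 x 10 mm, lying on the mat; leave alone.
- multimeter: Loose yellow multimeter lying flat, 90 x 185 x 45 mm, origin under its centre; leave alone.
- cleaner: Loose white bottle 56 mm across and 140 mm high; leave alone.
- spool: Loose metal spool 62 mm across and 44 mm high; leave alone.
- bin: Loose blue open bin, 100 x 130 x 50 mm; leave alone.

How it is judged:
By the outcome, as a careful person would: the job done as asked, in the order asked, and still so for the second after the job is handed in, with the robot touching nothing.
It also fails if it takes over 72 s, if anything falls off the work surface, if the arm or the gripper's body presses on something with over 40 N, if the wrist force passes 120 N, or if a joint passes its speed limit or range.

## Robot

A 6-joint arm with a two-finger parallel gripper is mounted at the origin on the work surface. World frame = base frame: x ahead of the robot, y to its left, z up, the work surface at z = 0. Lengths are in m, angles in rad, forces in N, time in s.
With the tool pointing down it reaches from about 0.275 to 0.825 m from the base axis. Payload 5.2 kg.
Tool frame: the origin (TCP) lies at the very end of the fingers, on their centre line; the grasp point (between the pads) lies 19 mm behind it (manip.tcp_to_grasp is the distance from the TCP to the grasp point, in m); z points along the fingers, y is the line along which they close (so a half turn about z gives the same grasp; the last joint's range is limited). The gripper opens to 93 mm and grips with 3 to 60 N. Pads are 15 mm wide; open, the fingers measure 128 mm over their backs; the gripper's body (75 mm by 188 mm) begins 65 mm behind the grasp point.
Start: joints at [-1.478, 0.259, 1.535, -0, 1.348, -0.203], TCP at [0.16, -0.526, 0.219] pointing down, gripper open.
Joint ranges: [-3.14, 3.14], [-0.91, 2.08], [0.19, 2.58], [-1.22, 4.36], [0.22, 2.71], [-3.12, 3.12]. Speed limits (rad/s): [2.57, 2.57, 3.14, 3.14, 3.14, 3.14].

## Interface

Orientations are given as a rotation vector (axis times angle).
In Python, from workcell import manip gives the robot as it stands.
- The arm moves only by the shell command python3 steer.py 'ROWS' [FORCE]. ROWS is a JSON list of rows, 1 to 20 of them, each of 7 numbers: the opening from 0.0 (shut) to 1.0 (fully open), then dx, dy, dz in m, then a rotation vector rx, ry, rz in rad; each row is the pose to reach, as a shift and turn from the pose commanded when the command began, along the tool's axes at that moment; what a row does not reach only later rows make up. A row lasts 1/10 s, in which the tool goes at most 0.05 m and 0.15 rad, less where a joint would pass 70% of its speed; a pose out of reach is approached as far as the arm can. The fingers move at their own pace and stop on an object; FORCE is the grip in N (left out, the last holds). Time passes only in rows, so rows that do not move let the fingers close. It prints the time, the measured TCP pose, the force, the opening and the grip force at its end.
- manip.observe(): the state, without advancing time (a new reading comes with each control period).
- manip.read_camera(name): name is "side" or "top"; returns the picture (384x512x3 uint8, red, green, blue); there is no depth.
- manip.get_calibration(name): a dict with "camera_matrix" (3x3 intrinsics, pixels), "eye" and "rotation" of the camera in the world. Camera axes: x right, y down, z forward; pixel columns grow to the right and rows downward; lengths in m; the calibration is good to about 2 mm. A picture is of the moment at which its call begins. get_calibration takes no time and is no camera call.
- manip.close_job(): hands the job in; it is judged then, once.
The state is a dict: "time_s": time; "joint_positions": joint angles; "qvel": joint speeds; "effort": joint torques, N m; "eef_pos": TCP position; "eef_rot": TCP orientation; "ft_force": force on the tool from outside, world axes, zero at the start; "moment": the same for the moment, N m; "finger_gap": opening from 0.0 (shut) to 1.0 (fully open); "gripper_force": force on a finger pad.
Only numpy, scipy, OpenCV 4.12 (cv2) and the standard library are available. Lean on these libraries where they do the work, as an engineer would, in place of code of your own. Each camera call takes 0.05 s, during which the arm holds its last target. There are 200 camera calls.

## Working session

There is one attempt and no reset: what is moved stays moved. The work goes in short steps, Python scripts to look and compute and a shell command to move; the robot and the scene stay as the last step left them, time stands still between calls to the robot, and variables do not carry over. Pictures are saved under pics/ and viewed, at most 10 in all, crops included, and the job is handed in when it is done.

```bash
ls; mkdir -p pics
python3 - <<'E'
from workcell import manip
import cv2,numpy as np
np.set_printoptions(precision=4,suppress=True)
for n in("top","side"):
    im=manip.read_camera(n);cv2.imwrite(f"pics/{n}0.png",im[:,:,::-1])
    print(n,manip.get_calibration(n))
print(manip.observe(),manip.tcp_to_grasp)
E
```

```text
pics
steer.py
workcell.py
top {'camera_matrix': array([[438.5662,   0.    , 248.8929],
       [  0.    , 438.5662, 197.4434],
       [  0.    ,   0.    ,   1.    ]]), 'eye': array([ 0.5516, -0.0321,  1.2921]), 'rotation': array([-2.2236,  2.1599, -0.0464])}
side {'camera_matrix': array([[476.2416,   0.    , 267.1958],
       [  0.    , 476.2416, 189.0367],
       [  0.    ,   0.    ,   1.    ]]), 'eye': array([0.0834, 0.8554, 0.7149]), 'rotation': array([-0.7206,  2.4224, -1.3849])}
{'time_s': 0.1, 'joint_positions': array([-1.4778,  0.2593,  1.536 ,  0.    ,  1.348 , -0.2028]), 'qvel': array([-0.0022, -0.0035, -0.0017, -0.0014,  0.0008, -0.0017]), 'effort': array([  0.0027, -43.821 , -28.4642,   0.0721,   0.0363,  -0.0001]), 'eef_pos': array([ 0.1603, -0.5256,  0.2179]), 'eef_rot': array([-3.1057, -0.4627, -0.0001]), 'ft_force': array([ 0.8322,  0.9873, -0.221 ]), 'moment': array([0.0012, 0.0456, 0.0168]), 'gripper_force': 0.0, 'finger_gap': 0.9995030453242798} 0.0188
```

View pics/top0.png

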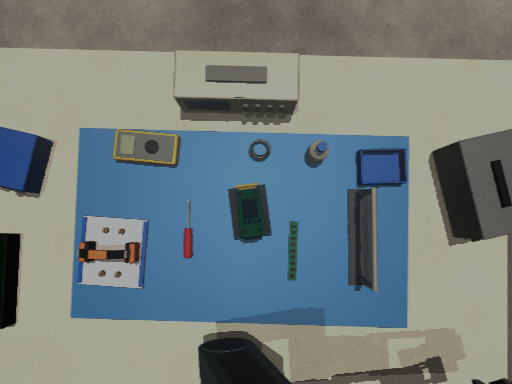

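View pics/side0.png

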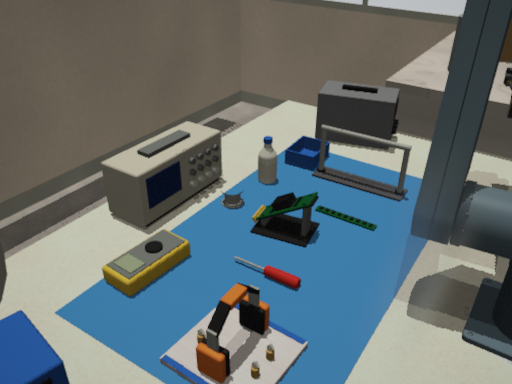

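```bash
cat > h.py <<'E'
from workcell import manip
import cv2,numpy as np
from scipy.spatial.transform import Rotation as R
np.set_printoptions(precision=4,suppress=True)
C={n:manip.get_calibration(n) for n in("top","side")}
def ray(n,p):
    c=C[n];d=np.linalg.inv(c["camera_matrix"])@np.array([p[0],p[1],1.])
    return c["eye"],R.from_rotvec(c["rotation"]).apply(d)
def onz(n,p,z):
    e,d=ray(n,p);return e+d*(z-e[2])/d[2]
def proj(n,X):
    c=C[n];q=c["camera_matrix"]@R.from_rotvec(c["rotation"]).inv().apply(np.array(X)-c["eye"]);return q[:2]/q[2]
def tri(pt,ps):
    (a,u),(b,v)=ray("top",pt),ray("side",ps)
    s=np.linalg.lstsq(np.c_[u,-v],b-a,rcond=None)[0]
    P,Q=a+u*s[0],b+v*s[1];return (P+Q)/2,np.linalg.norm(P-Q)
E
python3 - <<'E'
from h import *
print(R.from_rotvec(C["top"]["rotation"]).as_matrix(), R.from_rotvec(C["side"]["rotation"]).as_matrix())
im=cv2.imread("pics/top0.png")
def crop(x0,x1,y0,y1,s=4):
    o=cv2.resize(im[y0:y1,x0:x1],None,fx=s,fy=s,interpolation=cv2.INTER_CUBIC);return cv2.copyMakeBorder(o,0,480-o.shape[0],0,0,cv2.BORDER_CONSTANT)
cv2.imwrite("pics/topz.png",np.hstack([crop(70,155,205,300),crop(220,280,175,250),crop(340,390,180,300)]))
im=cv2.imread("pics/side0.png")
a=crop(160,310,280,384,4);b=cv2.resize(im[185:245,245:325],None,fx=4,fy=4,interpolation=cv2.INTER_CUBIC)
b=im[180:250,245:325]; 
cv2.imwrite("pics/sidez.png",cv2.resize(im[120:384,160:420],None,fx=2.25,fy=2.25,interpolation=cv2.INTER_CUBIC))
E
```

```text
[[ 0.0292 -0.9983  0.0502]
 [-0.9995 -0.0288  0.0088]
 [-0.0073 -0.0504 -0.9987]] [[-0.8435 -0.2899  0.4521]
 [-0.5367  0.423  -0.7301]
 [ 0.0204 -0.8585 -0.5124]]
```

View pics/topz.png

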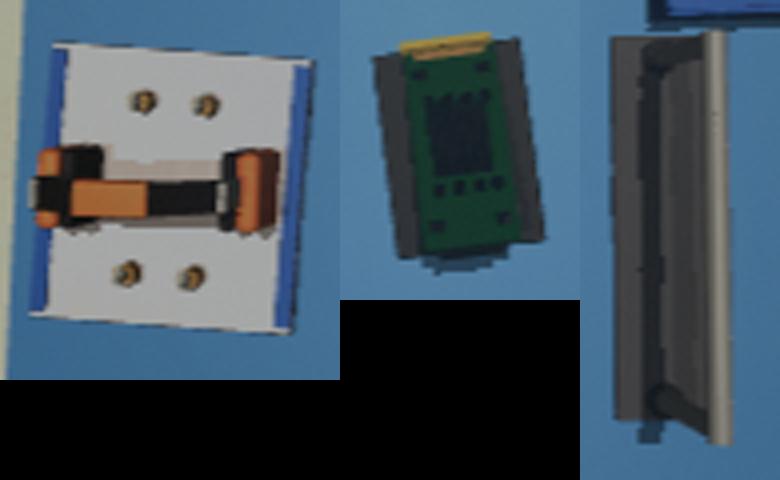

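View pics/sidez.png

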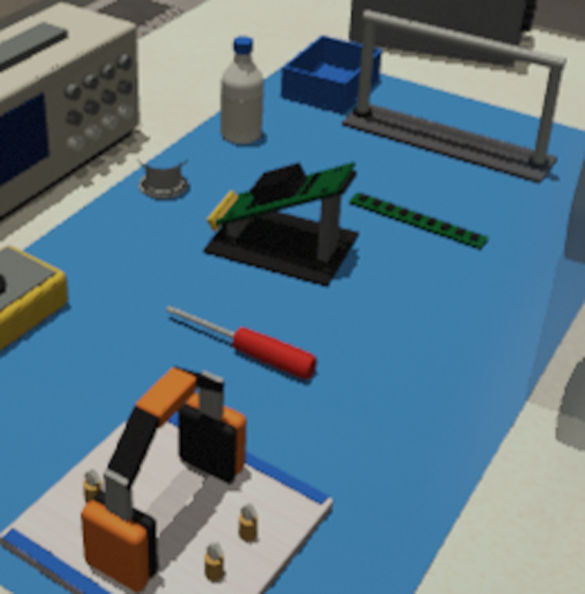

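The views show: fixture with headset at top px (97,254), board at (257,212), rail bar from x≈375, y=188 to 291. The fixture's x runs along world x (image up), and the headset's band runs along world y.

Run:
```python
from h import *
im=cv2.imread("pics/top0.png");hsv=cv2.cvtColor(im,cv2.COLOR_BGR2HSV)
F=lambda u,v:(70+u/4-.4,205+v/4-.4); B=lambda u,v:(220+(u-340)/4-.4,175+v/4-.4); Q=lambda u,v:(340+(u-580)/4-.4,180+v/4-.4)
c=[onz("top",F(*p),.012) for p in((55,43),(312,62),(292,333),(32,314))]
print("fix corners",c,"mean",np.mean(c,0))
ex=(c[0]+c[1]-c[2]-c[3])/2; ey=(c[0]+c[3]-c[1]-c[2])/2
print("len",np.linalg.norm(ex),np.linalg.norm(ey),"yaw",np.arctan2(ex[1],ex[0]),np.arctan2(-ey[0],ey[1]))
# orange
m=cv2.inRange(hsv,(5,120,120),(18,255,255));m[:, :75]=0;m[:,160:]=0;m[:205]=0;m[300:]=0
n,l,s,ce=cv2.connectedComponentsWithStats(m)
for i in range(1,n):
    if s[i,4]>15:
        r=cv2.minAreaRect(cv2.findNonZero((l==i).astype(np.uint8)))
        print("orange",s[i],ce[i],r,onz("top",ce[i],.148))
# side orange
hs=cv2.cvtColor(cv2.imread("pics/side0.png"),cv2.COLOR_BGR2HSV)
a=onz("top",Q(719,32),.155);b=onz("top",Q(722,445),.155);print("bar",a,b,(a+b)/2,np.linalg.norm(a-b),np.arctan2((a-b)[1],(a-b)[0]))
S=lambda u,v:(160+u/2.25-.3,120+v/2.25-.3)
print("bar side", onz("side",S(370,15),.152),onz("side",S(560,62),.152))
sb=[onz("top",B(*p),.006) for p in((374,58),(520,38),(545,238),(400,258))]
e=(sb[0]+sb[1]-sb[2]-sb[3])/2;e2=(sb[0]+sb[3]-sb[1]-sb[2])/2
print("stand",np.mean(sb,0),np.linalg.norm(e),np.linalg.norm(e2),np.arctan2(e[1],e[0]),np.arctan2(-e2[0],e2[1]))
print("proj stand mid",)
c0=np.mean(sb,0);yaw=np.arctan2(e[1],e[0])
# side posts tips triangulate
for t,sd in(((148,97),(93,475)),((130,270),(213,548)),((192,276),(248,508))):
    print("post",tri(F(*t),S(*sd)),onz("top",F(*t),.045))
```

```text
fix corners [array([0.5495, 0.4616, 0.012 ]), array([0.5412, 0.2729, 0.012 ]), array([0.3449, 0.2794, 0.012 ]), array([0.3528, 0.4689, 0.012 ])] mean [0.4471 0.3707 0.012 ]
len 0.19666568313073632 0.18926635699613625 yaw -0.03489621703716952 -0.04299512657748153
orange [ 80 242   5   7  29] [ 81.8621 245.2414] ((82.0, 245.0), (6.0, 4.0), 90.0) [0.4719 0.4093 0.148 ]
orange [129 244   6  19  87] [131.3678 252.5862] ((131.5, 253.0), (18.0, 5.0), 90.0) [0.4567 0.2793 0.148 ]
orange [ 88 250  18   9 152] [ 96.2895 254.2632] ((96.5, 254.0), (8.0, 17.0), 90.0) [0.4497 0.3705 0.148 ]
orange [ 79 258   5   4  17] [ 81.1176 259.4118] ((81.0, 259.5), (3.0, 4.0), 90.0) [0.4352 0.4095 0.148 ]
bar [ 0.6437 -0.3466  0.155 ] [ 0.3785 -0.3524  0.155 ] [ 0.5111 -0.3495  0.155 ] 0.26528629159904893 0.022076160643388257
bar side [ 0.6356 -0.3499  0.152 ] [ 0.38   -0.3547  0.152 ]
stand [ 0.575  -0.0238  0.006 ] 0.14771092825804605 0.10763709458520089 0.15602878217137303 0.16565654142549843
proj stand mid
post (array([0.5125, 0.3853, 0.0306]), np.float64(0.0006709830570155873)) [0.5132 0.3808 0.045 ]
post (array([0.3886, 0.3922, 0.0316]), np.float64(0.0011484561352056606)) [0.3908 0.388  0.045 ]
post (array([0.3858, 0.3466, 0.0344]), np.float64(0.0017194222582852853)) [0.3879 0.3438 0.045 ]
```

```bash
cat >> h.py <<'E'
def rot(yaw,tilt=0):
    # tool x along horizontal yaw+90deg, y along yaw; z down.  tilt about tool axis done by caller
    x=np.array([-np.sin(yaw),np.cos(yaw),0]);z=np.array([0,0,-1.]);return R.from_matrix(np.c_[x,np.cross(z,x),z])
def goal(pos,Rg,lab=""):
    s=manip.observe();T=R.from_rotvec(s["eef_rot"])
    print(lab,"d",T.inv().apply(np.array(pos)-s["eef_pos"]),"r",(T.inv()*Rg).as_rotvec(),"| now",s["time_s"],s["eef_pos"],s["ft_force"],s["finger_gap"],s["gripper_force"])
E
python3 - <<'E'
from h import *
print([onz("top",p,.07) for p in((81.3,252.),(131.4,252.7))])
g=rot(.015)
goal((.4,-.1,.30),g,"via");goal((.4497,.371,.22),g,"above");goal((.4497,.371,.134),g,"grip")
E
```

```text
[array([0.4477, 0.4401, 0.07  ]), array([0.45  , 0.3005, 0.07  ])]
via d [ 0.3534 -0.3374 -0.0814] r [-0.0011 -0.0013 -1.29  ] | now 0.1 [ 0.1603 -0.5256  0.2179] [ 0.8322  0.9873 -0.221 ] 0.9995030453242798 0.0
above d [ 0.5382 -0.7733 -0.0007] r [-0.0011 -0.0013 -1.29  ] | now 0.1 [ 0.1603 -0.5256  0.2179] [ 0.8322  0.9873 -0.221 ] 0.9995030453242798 0.0
grip d [ 0.5382 -0.7732  0.0853] r [-0.0011 -0.0013 -1.29  ] | now 0.1 [ 0.1603 -0.5256  0.2179] [ 0.8322  0.9873 -0.221 ] 0.9995030453242798 0.0
```

```bash
V='[1,0.353,-0.337,-0.081,0,0,-1.29]'; :; python3 steer.py '[[1,0.353,-0.337,-0.081,0,0,-1.29],[1,0.353,-0.337,-0.081,0,0,-1.29],[1,0.353,-0.337,-0.081,0,0,-1.29],[1,0.353,-0.337,-0.081,0,0,-1.29],[1,0.353,-0.337,-0.081,0,0,-1.29],[1,0.353,-0.337,-0.081,0,0,-1.29],[1,0.353,-0.337,-0.081,0,0,-1.29],[1,0.353,-0.337,-0.081,0,0,-1.29],[1,0.353,-0.337,-0.081,0,0,-1.29],[1,0.538,-0.773,-0.001,0,0,-1.29],[1,0.538,-0.773,-0.001,0,0,-1.29],[1,0.538,-0.773,-0.001,0,0,-1.29],[1,0.538,-0.773,-0.001,0,0,-1.29],[1,0.538,-0.773,-0.001,0,0,-1.29],[1,0.538,-0.773,-0.001,0,0,-1.29],[1,0.538,-0.773,-0.001,0,0,-1.29],[1,0.538,-0.773,-0.001,0,0,-1.29],[1,0.538,-0.773,-0.001,0,0,-1.29],[1,0.538,-0.773,-0.001,0,0,-1.29],[1,0.538,-0.773,-0.001,0,0,-1.29]]' | tail -5
python3 - <<'E'
from h import *
goal((.4497,.371,.134),rot(.015),"grip");print(manip.observe()["joint_positions"])
E
```

```text
eef_pos: [0.4488, 0.374, 0.2179]
eef_rot: [-2.2, -2.24, 0.002]
ft_force: [0.2, -0.5, -0.4]
finger_gap: 0.998
gripper_force: 0.0
grip d [-0.003   0.001   0.0839] r [-0.0019 -0.0003  0.003 ] | now 2.1 [0.4488 0.374  0.2179] [ 0.2413 -0.4971 -0.363 ] 0.9979984912180485 0.0
[0.5031 0.3212 1.4505 0.0012 1.3714 0.4848]
```

```bash
python3 steer.py '[[1,0,0,0.04,0,0,0],[1,0,0,0.07,0,0,0],[1,0,0,0.084,0,0,0],[1,0,0,0.084,0,0,0]]' | tail -5
python3 - <<'E'
from h import *
im=manip.read_camera("side");cv2.imwrite("pics/s1.png",cv2.resize(im[180:384,130:380,::-1],None,fx=2.5,fy=2.5))
goal((.4497,.371,.134),rot(.015),"grip")
E
```

```text
eef_pos: [0.4476, 0.3692, 0.1325]
eef_rot: [-2.203, -2.237, 0.01]
ft_force: [0.2, -0.4, 0.5]
finger_gap: 1.002
gripper_force: 0.0
grip d [0.0012 0.0009 0.0004] r [-0.0028  0.0015  0.0001] | now 2.55 [0.4488 0.3697 0.1344] [-0.106   0.6062  0.2858] 1.0010285059334254 0.0
```

View pics/s1.png

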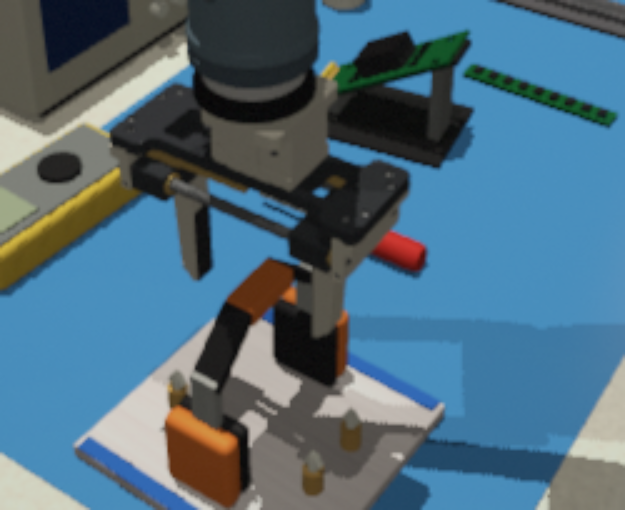

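The fingers straddle the crown pad centred, well clear of the posts. Closing.

```bash
python3 steer.py '[[0,0,0,-0.001,0,0,0],[0,0,0,-0.001,0,0,0],[0,0,0,-0.001,0,0,0],[0,0,0,-0.001,0,0,0],[0,0,0,-0.001,0,0,0],[0,0,0,-0.001,0,0,0],[0,0,0,-0.001,0,0,0],[0,0,0,-0.001,0,0,0]]' 40 | tail -5
python3 - <<'E'
from h import *
goal((.4497,.371,.134),rot(.015),"grip")
E
```

```text
eef_pos: [0.4496, 0.3701, 0.1366]
eef_rot: [-2.205, -2.238, 0.0]
ft_force: [0.2, -0.4, 0.0]
finger_gap: 0.364
gripper_force: 0.0
grip d [0.0009 0.0001 0.0026] r [-0.0001  0.      0.0001] | now 3.35 [0.4496 0.3701 0.1366] [ 0.1612 -0.4002  0.0235] 0.3637421975768492 0.0
```

Still closing; a few more rows, then lift.

```bash
python3 steer.py '[[0,0,0,0,0,0,0],[0,0,0,0,0,0,0],[0,0,0,0,0,0,0],[0,0,0,0,0,0,0]]' 40 | tail -5
python3 - <<'E'
from h import *
goal((.51,-.35,.34),rot(.02),"over")
E
```

```text
eef_pos: [0.4496, 0.3701, 0.1366]
eef_rot: [-2.205, -2.238, 0.0]
ft_force: [-0.5, 0.4, -0.4]
finger_gap: 0.254
gripper_force: 40.0
over d [-0.721   0.0496 -0.2034] r [-0.0002  0.0001 -0.005 ] | now 3.75 [0.4496 0.3701 0.1366] [-0.5259  0.4254 -0.39  ] 0.2536049585568049 39.971487522125244
```

```bash
python3 steer.py '[[0,0,0,-0.02,0,0,0],[0,0,0,-0.06,0,0,0],[0,0,0,-0.11,0,0,0],[0,0,0,-0.16,0,0,0],[0,-0.02,0,-0.2,0,0,0],[0,-0.06,0.005,-0.203,0,0,0],[0,-0.11,0.01,-0.203,0,0,0],[0,-0.16,0.012,-0.203,0,0,0],[0,-0.21,0.016,-0.203,0,0,0],[0,-0.26,0.02,-0.203,0,0,0],[0,-0.31,0.022,-0.203,0,0,0],[0,-0.36,0.025,-0.203,0,0,0],[0,-0.41,0.03,-0.203,0,0,0],[0,-0.46,0.033,-0.203,0,0,0],[0,-0.51,0.036,-0.203,0,0,0],[0,-0.56,0.04,-0.203,0,0,0],[0,-0.61,0.043,-0.203,0,0,0],[0,-0.66,0.046,-0.203,0,0,0],[0,-0.70,0.048,-0.203,0,0,-0.005],[0,-0.721,0.05,-0.203,0,0,-0.005]]' | tail -5
python3 steer.py '[[0,0,0,0,0,0,0],[0,0,0,0,0,0,0]]' | tail -5
python3 - <<'E'
from h import *
s=cv2.cvtColor(manip.read_camera("side"),cv2.COLOR_RGB2BGR);t=cv2.cvtColor(manip.read_camera("top"),cv2.COLOR_RGB2BGR)
cv2.imwrite("pics/sr.png",s);cv2.imwrite("pics/tr.png",t)
a=cv2.resize(s[80:230,270:440],None,fx=2.4,fy=2.4);b=cv2.resize(t[150:300,320:440],None,fx=2.4,fy=2.4)
cv2.imwrite("pics/r1.png",np.hstack([a,b]))
goal((.51,-.35,.34),rot(.02),"over")
E
```

```text
eef_pos: [0.5096, -0.3539, 0.3381]
eef_rot: [-2.202, -2.239, 0.001]
ft_force: [0.9, -0.2, -2.5]
finger_gap: 0.255
gripper_force: 40.0
eef_pos: [0.5102, -0.35, 0.3387]
eef_rot: [-2.199, -2.241, -0.001]
ft_force: [0.1, -1.0, -2.5]
finger_gap: 0.255
gripper_force: 40.0
over d [-0.0011 -0.0005 -0.0004] r [-0.0002 -0.0007  0.0009] | now 6.05 [ 0.5105 -0.3489  0.3396] [ 0.0866  0.9929 -1.9544] 0.2552612964678518 39.96985852718353
```

View pics/r1.png

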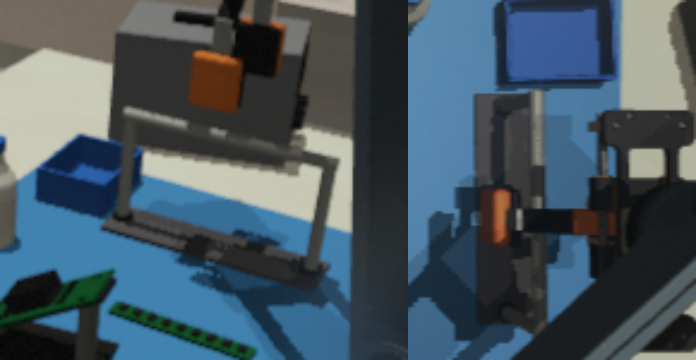

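```bash
python3 steer.py '[[0,0,0,0.03,0,0,0],[0,0,0,0.07,0,0,0],[0,0,0,0.11,0,0,0],[0,0,0,0.14,0,0,0],[0,0,0,0.155,0,0,0],[0,0,0,0.164,0,0,0],[0,0,0,0.167,0,0,0],[0,0,0,0.168,0,0,0],[0,0,0,0.168,0,0,0]]' | tail -5
python3 steer.py '[[0,0,0,0.002,0,0,0],[0,0,0,0.004,0,0,0],[0,0,0,0.0055,0,0,0],[0,0,0,0.0055,0,0,0]]' | tail -5
```

```text
eef_pos: [0.5111, -0.3503, 0.1729]
eef_rot: [2.197, 2.242, -0.0]
ft_force: [-0.2, 0.4, -1.4]
finger_gap: 0.253
gripper_force: 40.0
eef_pos: [0.5103, -0.35, 0.1659]
eef_rot: [-2.199, -2.243, 0.0]
ft_force: [0.9, 0.1, -1.6]
finger_gap: 0.254
gripper_force: 40.0
```

```bash
python3 steer.py '[[0,0,0,0.001,0,0,0],[0,0,0,0.001,0,0,0]]' | grep -E "pos|ft"
python3 steer.py '[[0,0,0,0.001,0,0,0],[0,0,0,0.001,0,0,0]]' | grep -E "pos|ft"
python3 steer.py '[[0,0,0,0.001,0,0,0],[0,0,0,0.001,0,0,0]]' | grep -E "pos|ft"
```

```text
eef_pos: [0.5104, -0.35, 0.165]
ft_force: [0.6, 0.1, -2.4]
eef_pos: [0.5105, -0.3501, 0.1643]
ft_force: [-1.0, -0.6, -0.4]
eef_pos: [0.5106, -0.3502, 0.1642]
ft_force: [-2.4, 0.9, 4.2]
```

```bash
python3 steer.py '[[0.3,0,0,-0.0005,0,0,0],[0.35,0,0,-0.0005,0,0,0],[0.45,0,0,-0.0005,0,0,0],[0.6,0,0,-0.0005,0,0,0],[0.6,0,0,-0.0005,0,0,0],[0.6,0,0,-0.0005,0,0,0],[0.6,0,0,-0.0005,0,0,0]]' | tail -4
python3 steer.py '[[0.6,0,0,-0.02,0,0,0],[0.6,0,0,-0.05,0,0,0],[0.7,0,0,-0.1,0,0,0],[0.8,0,0,-0.14,0,0,0],[0.8,0,0,-0.15,0,0,0]]' | tail -5
python3 - <<'E'
from h import *
s=cv2.cvtColor(manip.read_camera("side"),cv2.COLOR_RGB2BGR);t=cv2.cvtColor(manip.read_camera("top"),cv2.COLOR_RGB2BGR)
cv2.imwrite("pics/s2.png",s);cv2.imwrite("pics/t2.png",t)
a=cv2.resize(s[100:240,270:440],None,fx=2.4,fy=2.4);b=cv2.resize(s[170:254,230:332],None,fx=4,fy=4)
cv2.imwrite("pics/r2.png",np.hstack([a,b]))
E
```

```text
eef_rot: [-2.199, -2.243, 0.0]
ft_force: [-0.2, -0.4, 0.4]
finger_gap: 0.594
gripper_force: 0.0
eef_pos: [0.5119, -0.3513, 0.3196]
eef_rot: [2.192, 2.237, -0.0]
ft_force: [-0.0, -0.0, 0.7]
finger_gap: 0.783
gripper_force: 0.0
```

View pics/r2.png

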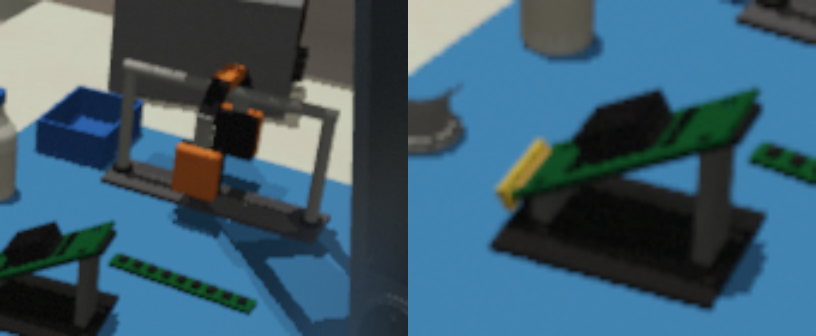

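Run:
```python
from h import *
S0=np.array([.575,-.0238,.066]);yaw=.16
Rb=R.from_euler("z",yaw)*R.from_euler("y",np.pi/6)  # x down-slope, z normal (+x,+z)
n=Rb.apply([0,0,1]);print("x",Rb.apply([1,0,0]),"n",n)
O=S0+.004*n
def onpl(c,p,O):
    e,d=ray(c,p);X=e+d*((O-e)@n)/(d@n);return Rb.inv().apply(X-S0)
for c,f,box in(("top","pics/top0.png",(215,175,290,250)),("side","pics/s2.png",(245,180,325,250))):
    hsv=cv2.cvtColor(cv2.imread(f),cv2.COLOR_BGR2HSV);m=cv2.inRange(hsv,(45,100,25),(85,255,255))
    k=np.zeros_like(m);x0,y0,x1,y1=box;k[y0:y1,x0:x1]=m[y0:y1,x0:x1]
    cs,_=cv2.findContours(k,cv2.RETR_EXTERNAL,cv2.CHAIN_APPROX_NONE);q=max(cs,key=cv2.contourArea)[:,0]
    P=np.array([onpl(c,p,O) for p in q])[:,:2]*1000
    r=cv2.minAreaRect(P.astype(np.float32));print(c,len(q),r,P.min(0),P.max(0));print(cv2.boxPoints(r))
    # heatsink: dark in the region; plane 26mm
    d=cv2.inRange(hsv,(0,0,0),(180,255,45));d2=np.zeros_like(d)
    if c=="top":
        B=lambda u,v:(220+(u-340)/4-.4,175+v/4-.4)
        for p in((425,97),(487,92),(495,172),(433,180)):print("hs",onpl(c,B(*p),S0+.026*n)*1000)
        for p in((419,74),(483,66),(503,217),(437,226)):print("hole",onpl(c,B(*p),O)*1000)
    else:
        B=lambda u,v:(230+(u-408)/4-.4,170+v/4-.4)
        for p in((597,103),(660,93),(672,132)):print("hs",onpl(c,B(*p),S0+.026*n)*1000)
```

```text
x [ 0.855  0.138 -0.5  ] n [0.4936 0.0797 0.866 ]
top 140 ((-1.3746414184570312, -0.7737960815429688), (65.74801635742188, 159.03895568847656), 89.9351577758789) [-80.8915 -33.6561] [78.1106 32.1677]
[[-80.9313 -33.5578]
 [ 78.1076 -33.7378]
 [ 78.182   32.0102]
 [-80.8569  32.1902]]
hs [27.3857 19.0668 26.    ]
hs [ 24.7919 -24.0703  26.    ]
hs [-39.6233 -21.81    26.    ]
hs [-39.4965  20.3259  26.    ]
hole [61.7112 21.8909  4.    ]
hole [ 61.3444 -24.2806   4.    ]
hole [-62.5719 -23.2903   4.    ]
hole [-62.8087  21.8299   4.    ]
side 140 ((-11.597038269042969, 11.647586822509766), (69.63269805908203, 161.018798828125), 89.59945678710938) [-92.0442 -23.7251] [69.094  46.4674]
[[-92.3479 -22.6051]
 [ 68.667  -23.7307]
 [ 69.1538  45.9003]
 [-91.8611  47.0259]]
hs [ 19.2306 -19.4747  26.    ]
hs [-34.6046  -6.0834  26.    ]
hs [-70.9797  60.178   26.    ]
```

Run:
```python
from h import *
B=lambda u,v:(230+(u-408)/4-.4,170+v/4-.4)
St=lambda x,y,z:np.array([.575,-.0238,0])+R.from_euler("z",.16).apply([x,y,z])
print("base corners proj side (r2 coords)")
for x,y in((.075,.055),(-.075,.055),(-.075,-.055)):
    p=proj("side",St(x,y,.006));print((p[0]-230+.4)*4+408,(p[1]-170+.4)*4)
n=R.from_euler("y",np.pi/6)
for x,y,z in((.08,.033,0),(-.08,.033,.004),(-.08,-.033,.004),(.025,.02,.026),(-.025,.02,.026)):
    w=n.apply([x-.001,y-.0008,z])+[0,0,.066];p=proj("side",St(*w));print("brd",(p[0]-230+.4)*4+408,(p[1]-170+.4)*4)
for c in([0.5495,0.4616,.012],[.3449,.2794,.012]):
    p=proj("side",c);print("fix",(p[0]-160)*2.25,(p[1]-120)*2.25)
```

```text
base corners proj side (r2 coords)
482.80572335601903 240.5999274275899
705.9731383107179 301.5036409751991
762.139296561879 207.8673966792455
brd 507.4363289019061 197.92398715380486
brd 718.4914021436301 136.62740513999947
brd 753.5745826334411 84.53386625909874
brd 567.2071684224976 134.21205743570508
brd 633.5473927087193 115.84435230382721
fix -3.7509258182211056 532.0490009824525
fix 329.60573681671843 493.907021833799
```

```bash
cat >> h.py <<'E'
Rb=R.from_euler("z",.16)*R.from_euler("y",np.pi/6)
Rg=Rb*R.from_euler("y",np.pi)
def bp(x,y,z): return np.array([.575,-.0238,.066])+Rb.apply([x-.001,y-.0008,z])
E
python3 - <<'E'
from h import *
goal(bp(0,0,.007),Rg,"grip");goal(bp(0,0,.127),Rg,"pre");print(bp(0,0,.007),manip.observe()["joint_positions"])
E
```

```text
grip d [0.3258 0.0724 0.2425] r [ 0.4464  0.3933 -1.6677] | now 9.25 [ 0.5111 -0.3506  0.3159] [0.7364 0.6334 0.0878] 0.7979395560768506 0.0
pre d [0.3338 0.1321 0.1387] r [ 0.4464  0.3933 -1.6677] | now 9.25 [ 0.5111 -0.3506  0.3159] [0.7364 0.6334 0.0878] 0.7979395560768506 0.0
[ 0.5777 -0.0242  0.0726] [-0.781   0.3437  1.1847  0.      1.6086 -0.8011]
```

```bash
python3 steer.py '[[0.8,0.03,0,0,0.447,0.393,-1.668],[0.8,0.08,0.02,0,0.447,0.393,-1.668],[0.8,0.13,0.05,0.02,0.447,0.393,-1.668],[0.8,0.17,0.07,0.04,0.447,0.393,-1.668],[0.8,0.21,0.08,0.06,0.447,0.393,-1.668],[0.8,0.25,0.1,0.08,0.447,0.393,-1.668],[0.8,0.29,0.12,0.1,0.447,0.393,-1.668],[0.8,0.334,0.132,0.139,0.447,0.393,-1.668],[0.8,0.334,0.132,0.139,0.447,0.393,-1.668],[0.8,0.334,0.132,0.139,0.447,0.393,-1.668],[0.8,0.334,0.132,0.139,0.447,0.393,-1.668],[0.8,0.334,0.132,0.139,0.447,0.393,-1.668],[0.8,0.334,0.132,0.139,0.447,0.393,-1.668],[0.8,0.334,0.132,0.139,0.447,0.393,-1.668],[0.8,0.334,0.132,0.139,0.447,0.393,-1.668],[0.8,0.334,0.132,0.139,0.447,0.393,-1.668]]' | tail -5
python3 - <<'E'
from h import *
goal(bp(0,0,.007),Rg,"grip");goal(bp(0,0,.127),Rg,"pre");print(manip.observe()["joint_positions"])
E
```

```text
eef_pos: [0.6355, -0.0141, 0.1749]
eef_rot: [0.208, -2.608, 0.052]
ft_force: [-1.1, 0.3, -0.6]
finger_gap: 0.806
gripper_force: 0.0
grip d [-0.0006 -0.0012  0.1179] r [ 0.0033 -0.0023 -0.0003] | now 10.85 [ 0.6355 -0.0141  0.1749] [-1.0828  0.2576 -0.6173] 0.8059989502872815 0.0
pre d [-0.0003 -0.0008 -0.0021] r [ 0.0033 -0.0023 -0.0003] | now 10.85 [ 0.6355 -0.0141  0.1749] [-1.0828  0.2576 -0.6173] 0.8059989502872815 0.0
[-0.1187  0.8194  0.8322 -0.1486  1.9956 -1.8746]
```

```bash
python3 steer.py '[[0.8,0,0,0.04,0,0,0],[0.8,0,0,0.08,0,0,0],[0.8,0,0,0.1,0,0,0],[0.8,0,0,0.112,0,0,0],[0.8,0,0,0.116,0,0,0],[0.8,0,0,0.118,0,0,0],[0.8,0,0,0.118,0,0,0]]' | tail -5
python3 - <<'E'
from h import *
goal(bp(0,0,.007),Rg,"grip")
E
```

```text
eef_pos: [0.5782, -0.0228, 0.0735]
eef_rot: [0.21, -2.61, 0.053]
ft_force: [-0.6, 0.7, 0.2]
finger_gap: 0.798
gripper_force: 0.0
grip d [ 0.0001 -0.0013  0.0011] r [ 0.0021 -0.0007  0.0013] | now 11.55 [ 0.5782 -0.0228  0.0735] [-0.5821  0.6849  0.178 ] 0.7980037861311221 0.0
```

```bash
python3 steer.py '[[0,0,-0.001,0,0,0,0],[0,0,-0.001,0,0,0,0],[0,0,-0.001,0,0,0,0],[0,0,-0.001,0,0,0,0],[0,0,-0.001,0,0,0,0],[0,0,-0.001,0,0,0,0],[0,0,-0.001,0,0,0,0]]' 50 | tail -5
python3 - <<'E'
from h import *
goal(bp(0,0,.007),Rg,"grip")
E
```

```text
eef_pos: [0.5776, -0.0237, 0.0726]
eef_rot: [0.211, -2.608, 0.053]
ft_force: [1.4, -0.8, 0.3]
finger_gap: 0.423
gripper_force: 50.0
grip d [-0.0001 -0.0005  0.    ] r [ 0.0024 -0.0024  0.0018] | now 12.25 [ 0.5776 -0.0237  0.0726] [ 1.4196 -0.7589  0.3058] 0.42267747796351735 49.98030424118042
```

```bash
python3 steer.py '[[0,0,0,-0.01,0,0,0],[0,0,0,-0.03,0,0,0],[0,0,0,-0.07,0,0,0],[0,0,0,-0.11,0,0,0],[0,0,0,-0.12,0,0,0]]' | tail -5
python3 - <<'E'
from h import *
Rf=R.from_euler("z",-.038)*R.from_euler("y",np.pi)
goal((.448,.3707,.12),Rf,"hover")
E
```

```text
eef_pos: [0.6398, -0.014, 0.1807]
eef_rot: [0.211, -2.615, 0.054]
ft_force: [1.1, 0.1, -2.6]
finger_gap: 0.424
gripper_force: 50.0
hover d [0.0805 0.4103 0.1166] r [-0.0502 -0.5175  0.1946] | now 12.75 [ 0.6398 -0.014   0.1807] [ 1.1152  0.0756 -2.6078] 0.42416536718692593 49.9804562330246
```

```bash
python3 steer.py '[[0,0.01,0.03,0,-0.05,-0.518,0.195],[0,0.02,0.07,0.01,-0.05,-0.518,0.195],[0,0.03,0.12,0.02,-0.05,-0.518,0.195],[0,0.04,0.17,0.03,-0.05,-0.518,0.195],[0,0.05,0.21,0.05,-0.05,-0.518,0.195],[0,0.06,0.25,0.06,-0.05,-0.518,0.195],[0,0.065,0.29,0.08,-0.05,-0.518,0.195],[0,0.07,0.33,0.09,-0.05,-0.518,0.195],[0,0.075,0.37,0.1,-0.05,-0.518,0.195],[0,0.08,0.4,0.11,-0.05,-0.518,0.195],[0,0.08,0.41,0.1166,-0.05,-0.518,0.195],[0,0.0805,0.4103,0.1166,-0.05,-0.518,0.195],[0,0.0805,0.4103,0.1166,-0.05,-0.518,0.195],[0,0.0805,0.4103,0.1166,-0.05,-0.518,0.195]]' | tail -5
python3 - <<'E'
from h import *
Rf=R.from_euler("z",-.038)*R.from_euler("y",np.pi)
goal((.448,.3707,.12),Rf,"hover")
s=cv2.cvtColor(manip.read_camera("side"),cv2.COLOR_RGB2BGR);t=cv2.cvtColor(manip.read_camera("top"),cv2.COLOR_RGB2BGR)
cv2.imwrite("pics/s3.png",s);cv2.imwrite("pics/t3.png",t)
a=cv2.resize(s[260:384,140:320],None,fx=2.4,fy=2.4,interpolation=cv2.INTER_CUBIC);b=cv2.resize(t[200:300,70:160],None,fx=4,fy=4,interpolation=cv2.INTER_CUBIC)
cv2.imwrite("pics/r3.png",np.hstack([cv2.copyMakeBorder(a,0,400-a.shape[0],0,0,cv2.BORDER_CONSTANT),b]))
E
```

```text
eef_pos: [0.4458, 0.3693, 0.1177]
eef_rot: [-0.063, -3.134, 0.0]
ft_force: [0.9, -0.4, -2.3]
finger_gap: 0.424
gripper_force: 50.0
hover d [-0.0021  0.0014 -0.0023] r [-0.0002 -0.0065 -0.0021] | now 14.15 [0.4458 0.3693 0.1177] [ 0.886  -0.363  -2.3419] 0.4240159784929809 49.9803364276886
```

View pics/r3.png

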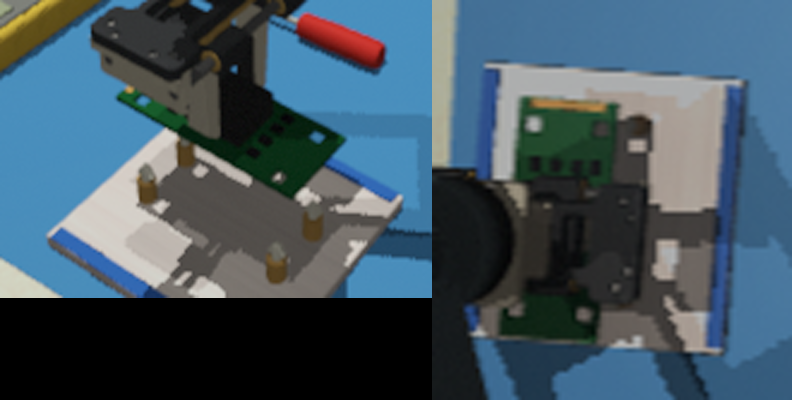

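Run:
```python
from h import *
im=cv2.imread("pics/top0.png");hsv=cv2.cvtColor(im,cv2.COLOR_BGR2HSV)
for cx,cy in((106,230),(121,231),(102,273),(118,274)):
    x0,y0=cx-7,cy-7
    print(cx,cy);print(hsv[y0:y0+14,x0:x0+14,2]);print("S");print(hsv[y0+2:y0+12,x0:x0+14,1]) if cx==106 else 0
t=cv2.imread("pics/t3.png");h3=cv2.cvtColor(t,cv2.COLOR_BGR2HSV)
for cx,cy in((95,231),(113,231),(91,277),(108,278)):
    x0,y0=cx-6,cy-6
    print("hole",x0,y0);print(h3[y0:y0+12,x0:x0+12,1])
```

```text
106 230
[[168 166 167 166 166 166 166 167 167 167 167 167 166 167]
 [167 167 167 167 166 166 166 167 167 166 166 167 167 166]
 [167 166 166 166 167 167 167 167 167 166 167 167 167 167]
 [167 166 167 167 166 166 165 164 164 166 167 166 166 167]
 [166 167 167 166 163 160 145 129 143 159 165 167 167 166]
 [167 167 166 149 130  90  93  82  54 106 151 166 166 166]
 [167 167 159 144 106  67 131 130  77  86 138 161 167 166]
 [167 167 164 135 100  77 113 116  73  62 131 162 168 167]
 [166 167 158 135  90  55 130 114  57  62 138 166 166 166]
 [167 166 167 142 105  76  99  83  70 139 167 167 167 166]
 [167 167 167 167 166 167 133 104 146 166 166 167 167 167]
 [167 167 167 167 167 167 166 167 167 167 167 167 167 167]
 [167 166 167 167 167 167 167 167 166 167 166 167 166 166]
 [167 167 167 167 167 167 166 167 167 167 166 166 167 167]]
S
[[  3   2   2   3   2   2   3   3   3   2   3   3   3   3]
 [  3   2   3   3   2   2   2   2   2   3   3   2   2   3]
 [  2   3   3   3  20  37  26  28  34  10   2   3   3   3]
 [  3   3   2  12  29  40 123 128  99  43   8   2   2   2]
 [  3   2  22  39  31  34 1
[... 4640 characters left out ...]
9 149 158 153 158 142]
 [ 33  25 112 153 153 145 160 165 153 142 156 142]]
hole 102 272
[[ 22  11  71 132  92 104 111  14   6   6   0   6]
 [ 24  27  21  51 105 139 133  14   6   0   6   6]
 [151 128 139 158 179 151 151  35   6   0   0   0]
 [131 137 155 179 166 170 139 146  61  41   7   6]
 [142 149 164 146  91  51  64 128 179  96  21  29]
 [145 153 164 158  25  30  31  21  68 102  29  24]
 [142 142 156 161  29  30  31  26  45  85  34  31]
 [142 145 142 176  30  31  31  27 109  80  28  28]
 [149 153 141 167  96  43  30  40 100  35  30  31]
 [142 142 149 138 156 164 144 158 139  34  30  28]
 [138 142 145 152 148 152 155 153 179  26  30  28]
 [149 156 148 152 149 156 146 153 174  26  31  28]]
```

Run:
```python
from h import *
im=cv2.imread("pics/top0.png")
big=cv2.resize(im,None,fx=4,fy=4,interpolation=cv2.INTER_CUBIC);hsv=cv2.cvtColor(big,cv2.COLOR_BGR2HSV)
m=cv2.inRange(hsv,(0,0,125),(180,60,255));k=np.zeros_like(m);k[840:1180,310:590]=m[840:1180,310:590]
k=cv2.morphologyEx(k,cv2.MORPH_OPEN,np.ones((5,5)))
n,l,s,c=cv2.connectedComponentsWithStats(k);i=1+np.argmax(s[1:,4]);q=cv2.findNonZero((l==i).astype(np.uint8))
h=cv2.convexHull(q)[:,0]
P=np.array([onz("top",((u+.5)/4-.5,(v+.5)/4-.5),.012)[:2] for u,v in h])*1000
r=cv2.minAreaRect(P.astype(np.float32));print("white",r);print(cv2.boxPoints(r))
# blobs of posts on big, dark-or-brass
for cx,cy in((106,230),(121,231),(102,273),(118,274)):
    sub=hsv[(cy-8)*4:(cy+8)*4,(cx-9)*4:(cx+9)*4]
    b=((sub[...,1]>85)).astype(np.uint8);M=cv2.moments(b,True);x,y,w,hh=cv2.boundingRect(cv2.findNonZero(b))
    print("brass",M["m10"]/M["m00"]/4+cx-9,M["m01"]/M["m00"]/4+cy-8,[x/4+cx-9,(x+w)/4+cx-9,y/4+cy-8,(y+hh)/4+cy-8])
# holes
z=manip.observe()["eef_pos"];print(z)
for p in((94.97,230.5),(111.95,231.85),(107.8,278.15),(90.8,277.0)):print("hole",onz("top",p,z[2]-.004))
# predicted pixels for posts
for c0 in([.4475,.3707],):
  for x,y in((.062,.023),(.062,-.023),(-.062,.023),(-.062,-.023)):
    d=R.from_euler("z",-.038).apply([x,y,0]);print([proj("top",[c0[0]+d[0],c0[1]+d[1],zz]) for zz in(.012,.032,.048)])
goal((.448,.3707,.12),Rg)
```

```text
white ((498.88330078125, 370.759521484375), (186.88929748535156, 96.69667053222656), 87.74468994140625)
[[446.8951 279.2899]
 [543.517  275.4846]
 [550.8715 462.2292]
 [454.2496 466.0344]]
brass 106.2867298578199 230.2665876777251 [104.75, 108.25, 228.25, 232.75]
brass 122.09217171717171 231.43055555555554 [120.25, 124.25, 229.25, 233.75]
brass 102.61311787072243 273.1197718631179 [100.5, 104.75, 270.5, 276.25]
brass 118.52682403433477 274.2875536480687 [116.75, 120.75, 272.0, 277.0]
[0.4459 0.3694 0.1178]
hole [0.51   0.3891 0.1138]
hole [0.5077 0.3433 0.1138]
hole [0.3841 0.3488 0.1138]
hole [0.3858 0.3945 0.1138]
[array([106.6982, 229.49  ]), array([104.3932, 229.6469]), array([102.496 , 229.7761])]
[array([122.3737, 230.5545]), array([120.3165, 230.7284]), array([118.6231, 230.8715])]
[array([103.1403, 272.1857]), array([100.7673, 273.0236]), array([ 98.8138, 273.7133])]
[array([118.8905, 273.2719]), array([116.7676, 274.1274]), array([115.02  , 274.8316])]
 d [-0.002   0.0014 -0.0023] r [ 0.0532  0.5154 -0.1957] | now 14.25 [0.4459 0.3694 0.1178] [-0.5258 -0.5371 -2.5173] 0.4290625347549217 49.98023808002472
```

```bash
python3 steer.py '[[0,0,0.002,0.02,0,0,-0.004],[0,0,0.002,0.04,0,0,-0.004],[0,0,0.002,0.053,0,0,-0.004],[0,0,0.002,0.055,0,0,-0.004],[0,0,0.002,0.055,0,0,-0.004],[0,0,0.002,0.055,0,0,-0.004]]' | tail -5
python3 - <<'E'
from h import *
s=cv2.cvtColor(manip.read_camera("side"),cv2.COLOR_RGB2BGR);t=cv2.cvtColor(manip.read_camera("top"),cv2.COLOR_RGB2BGR)
cv2.imwrite("pics/s4.png",s);cv2.imwrite("pics/t4.png",t)
a=cv2.resize(s[270:384,150:310],None,fx=2.5,fy=2.5,interpolation=cv2.INTER_CUBIC);b=cv2.resize(t[210:300,70:160],None,fx=4.4,fy=4.4,interpolation=cv2.INTER_CUBIC)
cv2.imwrite("pics/r4.png",np.hstack([cv2.copyMakeBorder(a,0,396-a.shape[0],0,0,cv2.BORDER_CONSTANT),b]))
o=manip.observe();print(o["eef_pos"],(R.from_rotvec(o["eef_rot"])*R.from_euler("y",np.pi)).as_euler("xyz"))
E
```

```text
eef_pos: [0.4453, 0.3727, 0.0633]
eef_rot: [-0.055, -3.135, -0.002]
ft_force: [0.6, -0.4, -2.3]
finger_gap: 0.424
gripper_force: 50.0
[0.4452 0.3728 0.0634] [ 0.0011  0.0054 -0.0347]
```

View pics/r4.png

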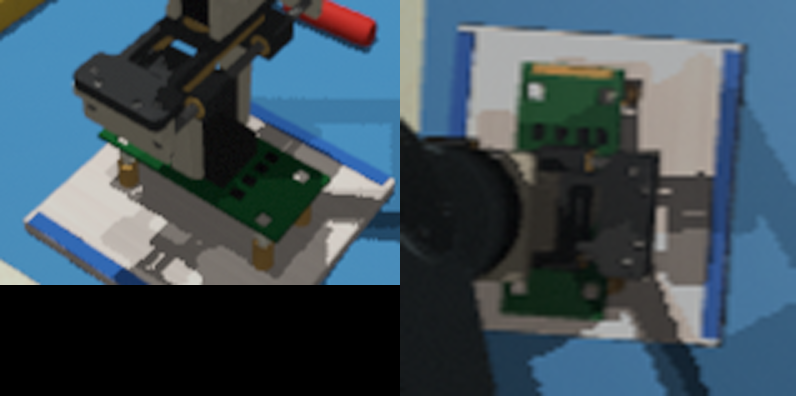

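Run:
```python
from h import *
def sal(f,x0,y0,w,h,ch):
    print(f,x0,y0);print(cv2.cvtColor(cv2.imread("pics/"+f),cv2.COLOR_BGR2HSV)[y0:y0+h,x0:x0+w,ch])
for u,v in((536,92),(610,97),(516,284),(592,290)):
    sal("t4.png",70+int((u-400)/4.4)-5,210+int(v/4.4)-5,11,11,1)
for u,v in((262,220),(302,175),(122,140)):
    sal("s4.png",150+int(u/2.5)-6,270+int(v/2.5)-5,13,11,1)
# brass posts in side0
hsv=cv2.cvtColor(cv2.imread("pics/side0.png"),cv2.COLOR_BGR2HSV)
m=cv2.inRange(hsv,(8,70,40),(30,255,255));m[:325]=0;m[:, :190]=0;m[:,300:]=0
n,l,s,c=cv2.connectedComponentsWithStats(m)
for i in range(1,n):
    if s[i,4]>12:print(s[i],c[i])
sal("side0.png",247,338,16,30,1)
```

```text
t4.png 95 225
[[  1   3  23 104 128 135 144 145 144 145 145]
 [  1   3  20 133  98 117 129 129 139 142 142]
 [  3   3  20 136 134 131 131 131 133 136 131]
 [  3   4  20 137  93  77  93 118 133 134 134]
 [  1  11  44 123   4   3   7  33 126 134 136]
 [  3  13  44 125   4   3  10  32 110 136 133]
 [  1  13  44 134   6   3   6  23 138 134 133]
 [  1  19  71 140  53  47  28  42 138 134 134]
 [  3  19  74 134 134 138 136 134 133 138 136]
 [  6  23 106 136 133 134 133 136 136 133 133]
 [ 12  23 106 134 136 136 133 136 136 136 136]]
t4.png 112 227
[[104 117 124 125 126 122  93 128 125  27  30]
 [132 132 132 132 129 132 129 132 113  20  30]
 [129 129 132 128 129 126 126 129 112  59  81]
 [131 126 129  63  19  38  49 103 110  76 109]
 [129 131 139  60  13  39  38  62  89  56 123]
 [131 134 134  40  13  23  33 115  71  85 113]
 [131 129 132  81  38  31  75 117 105 111  69]
 [137 130 136 132 132 136 138 130  21  24  20]
 [134 134 136 134 134 134 134 132  24  28  29]
 [136 134 132 136 130 138 140 134  41  13  16]
 [138 136 132 132 134 136 138 137  27  16  16]]
t4.png 91 269
[[ 43   0  43  48  44
[... 4389 characters left out ...]
  16  17  19  20  19  16  15]
 [ 18  17  17  16  16  16  15  16  15  15  15  16  17  20  20  17]
 [ 15  15  16  16  16  16  15  16  17  15  15  15  15  18  19  19]
 [ 15  15  15  15  16  16  17  16  19  18  16  15  15  16  16  17]
 [ 16  15  15  13  15  15  19  23  22  22  19  16  16  16  15  16]
 [ 15  15  15  15  14  17  25  25  25  25  21  18  16  17  16  16]
 [ 15  15  16  16  18  22  26  26  26  24  22  17  15  16  16  16]
 [ 16  16  15  15  20  46  26  27  28  23  24  20  17  16  16  15]
 [ 15  15  15  21  38  66  33  26  26  26  26  22  17  16  16  16]
 [ 12  13  15  30  98 142  56  27  25  28  32  51  42  15  16  16]
 [ 12  12  12  29 120 144  91  25  31  34  52  99  70  15  15  16]]
```

Run:
```python
from h import *
H=[onz("top",p,.0594)[:2] for p in((100.4,230.17),(116.77,231.42),(112.95,275.58),(96.6,274.7))]
print("holes top",np.array(H),np.mean(H,0),"yaw",(H[0]-H[3])[1]/.124,(H[1]-H[2])[1]/.124)
c0=np.array([.447,.371]);F=R.from_euler("z",-.04)
def P(c,x,y,z):d=F.apply([x,y,0]);return proj(c,[c0[0]+d[0],c0[1]+d[1],z])
def cyl(c,x,y):
    a=np.linspace(0,6.28,40);Q=np.array([P(c,x+.0075*np.cos(t),y+.0075*np.sin(t),z) for t in a for z in(.012,.032)]);return Q.min(0),Q.max(0)
def cast(c,x,y,px,z): return F.inv().apply(np.r_[onz(c,px,z)[:2]-c0,0])[:2]-np.array([x,y])
for nm,x,y,box,hole in(("A",-.062,.023,(250.5,365.5,259.5,377.5),(254.9,357.6)),("B",-.062,-.023,(265.5,347.5,273.5,360.5),(270.4,340.3))):
    lo,hi=cyl("side",x,y);b=np.array(box);bias=((b[:2]+b[2:])-(lo+hi))/2
    print(nm,"cyl",lo,hi,"bias",bias,"hole offset(mm, fixture axes)",1000*cast("side",x,y,np.array(hole)-bias,.0594),"bottom-only bias",b[2:]-hi,b[:2]-lo)
im=cv2.imread("pics/top0.png");g=cv2.cvtColor(im,cv2.COLOR_BGR2GRAY)
for x,y,h in((.062,.023,H[0]),(.062,-.023,H[1]),(-.062,-.023,H[2]),(-.062,.023,H[3])):
    lo,hi=cyl("top",x,y);c=(lo+hi)/2;x0,y0=(c-8).round().astype(int)
    b=(cv2.resize(g[y0:y0+17,x0:x0+17],None,fx=4,fy=4,interpolation=cv2.INTER_LINEAR)<140).astype(np.uint8)
    X,Y,w,hh=cv2.boundingRect(cv2.findNonZero(b));o=np.array([X,Y,X+w,Y+hh])/4-.5+[x0,y0,x0,y0]
    bias=(o[:2]+o[2:]-lo-hi)/2
    print("top",lo,hi,o,"bias",bias,"hole off",1000*cast("top",x,y,proj("top",[*h,.0594])-bias,.0594))
```

```text
holes top [[0.5094 0.3933]
 [0.5073 0.3471]
 [0.384  0.3523]
 [0.385  0.3982]] [0.4464 0.3727] yaw -0.03945006688956738 -0.04213290640076342
A cyl [249.5605 361.9033] [258.2664 376.7883] bias [1.0865 2.1542] hole offset(mm, fixture axes) [-0.6471  1.4987] bottom-only bias [1.2336 0.7117] [0.9395 3.5967]
B cyl [264.6747 344.8722] [273.2263 359.1379] bias [0.5495 1.9949] hole offset(mm, fixture axes) [-1.6558  0.9993] bottom-only bias [0.2737 1.3621] [0.8253 2.6278]
top [101.724  227.0768] [109.194  232.4226] [101.75 226.5  109.5  233.5 ] bias [0.166  0.2503] hole off [0.1552 2.3066]
top [117.643  228.1716] [124.8686 233.5375] [117.5 227.5 125.  234.5] bias [-0.0058  0.1454] hole off [-0.3969  1.4983]
top [113.9948 270.8599] [121.3124 276.9583] [113.75 270.5  121.5  277.5 ] bias [-0.0286  0.0909] hole off [0.0074 1.7099]
top [ 97.9989 269.7432] [105.5632 275.8207] [ 97.5  269.25 105.5  276.5 ] bias [-0.281  0.093] hole off [-0.7164  0.9282]
```

```bash
python3 steer.py '[[0,-0.0006,-0.0015,0,0,0,0],[0,-0.0006,-0.0015,0.003,0,0,0],[0,-0.0006,-0.0015,0.006,0,0,0],[0,-0.0006,-0.0015,0.009,0,0,0],[0,-0.0006,-0.0015,0.011,0,0,0],[0,-0.0006,-0.0015,0.011,0,0,0]]' | tail -5
python3 steer.py '[[0,0,0,0.0015,0,0,0],[0,0,0,0.003,0,0,0],[0,0,0,0.003,0,0,0]]' | tail -5
python3 -c "
from h import *
o=manip.observe();print(o['ft_force'],o['moment'],o['time_s'])"
```

```text
eef_pos: [0.445, 0.3709, 0.051]
eef_rot: [-0.054, -3.134, 0.0]
ft_force: [-0.4, -0.4, -2.7]
finger_gap: 0.422
gripper_force: 50.0
eef_pos: [0.4458, 0.3713, 0.0488]
eef_rot: [-0.054, -3.136, -0.001]
ft_force: [1.4, 0.5, -0.8]
finger_gap: 0.426
gripper_force: 50.0
[ 1.4047  0.4805 -0.847 ] [ 0.0802 -0.5931  0.0068] 15.85
```

```bash
python3 steer.py '[[0,0,0,0.001,0,0,0],[0,0,0,0.001,0,0,0]]' 60| grep -E "pos|ft"
python3 steer.py '[[0,0,0,0.001,0,0,0],[0,0,0,0.001,0,0,0]]' | grep -E "pos|ft"
python3 steer.py '[[0,0,0,0.001,0,0,0],[0,0,0,0.001,0,0,0]]' | grep -E "pos|ft"
python3 -c "
from h import *
o=manip.observe();print(o['ft_force'],o['moment'],o['time_s'])"
```

```text
eef_pos: [0.4459, 0.3713, 0.0484]
ft_force: [1.1, -0.9, 5.0]
eef_pos: [0.4459, 0.3714, 0.048]
ft_force: [1.0, -1.5, 8.6]
eef_pos: [0.4461, 0.3716, 0.0474]
ft_force: [-0.2, -1.8, 10.8]
[-0.2193 -1.8203 10.7739] [-0.1836 -0.0237 -0.0555] 16.45
```

```bash
for i in 1; do python3 steer.py '[[0,0,0,0.001,0,0,0],[0,0,0,0.002,0,0,0],[0,0,0,0.002,0,0,0]]' | grep -E "pos|ft"; done
python3 steer.py '[[0,0,0,0.001,0,0,0],[0,0,0,0.002,0,0,0],[0,0,0,0.002,0,0,0]]' | grep -E "pos|ft"
python3 -c "
from h import *
o=manip.observe();print(o['ft_force'],o['moment'],(R.from_rotvec(o['eef_rot'])*R.from_euler('y',np.pi)).as_euler('xyz'))"
```

```text
eef_pos: [0.4464, 0.3719, 0.0462]
ft_force: [-1.9, -1.6, 15.6]
eef_pos: [0.4458, 0.372, 0.043]
ft_force: [0.4, 0.8, 5.6]
[0.3796 0.8479 5.5687] [ 0.2618 -0.2152  0.0504] [ 0.0025  0.0044 -0.0347]
```

```bash
python3 steer.py '[[0,0,0,0.001,0,0,0],[0,0,0,0.002,0,0,0],[0,0,0,0.002,0,0,0]]' | grep -E "pos|ft"
python3 steer.py '[[0,0,0,0.001,0,0,0],[0,0,0,0.002,0,0,0],[0,0,0,0.002,0,0,0]]' | grep -E "pos|ft"
python3 steer.py '[[0,0,0,0.001,0,0,0],[0,0,0,0.001,0,0,0]]' | grep -E "pos|ft"
python3 -c "
from h import *
o=manip.observe();print(o['ft_force'],o['moment'],(R.from_rotvec(o['eef_rot'])*R.from_euler('y',np.pi)).as_euler('xyz'))"
```

```text
eef_pos: [0.4451, 0.3713, 0.0399]
ft_force: [0.1, 0.9, 4.9]
eef_pos: [0.4451, 0.3713, 0.0398]
ft_force: [-4.0, -2.3, 19.9]
eef_pos: [0.4451, 0.3713, 0.0398]
ft_force: [-7.5, -3.7, 26.1]
[-7.491  -3.7386 26.063 ] [-0.651   0.9626 -0.0081] [ 0.0011  0.0053 -0.0343]
```

```bash
python3 steer.py '[[0.42,0,0,-0.004,0,0,0],[0.6,0,0,-0.004,0,0,0],[0.7,0,0,-0.004,0,0,0],[0.7,0,0,-0.004,0,0,0],[0.7,0,0,-0.004,0,0,0],[0.7,0,0,-0.004,0,0,0]]' | tail -5
python3 steer.py '[[0.7,0,0,-0.02,0,0,0],[0.7,0,0,-0.06,0,0,0],[0.5,0,0,-0.1,0,0,0],[0.2,0,0,-0.1,0,0,0]]' | tail -5
python3 - <<'E'
from h import *
g=rot(-.04);f=R.from_euler("z",-.04)
for s in(1,-1):
    p=np.array([.4461,.3708,.09])+f.apply([s*.06,0,0]);goal(p,g,f"end{s}")
E
```

```text
eef_pos: [0.4448, 0.3709, 0.0401]
eef_rot: [-0.055, -3.134, 0.0]
ft_force: [-0.6, -0.1, -0.3]
finger_gap: 0.695
gripper_force: 0.0
eef_pos: [0.449, 0.3729, 0.1463]
eef_rot: [0.054, 3.139, 0.009]
ft_force: [0.1, -0.3, -0.3]
finger_gap: 0.576
gripper_force: 0.0
end1 d [-0.0571 -0.0028  0.0564] r [ 0.0063 -0.0027  1.5762] | now 18.85 [0.449  0.3729 0.1463] [ 0.1258 -0.2952 -0.2883] 0.5762247412836227 0.0
end-1 d [ 0.0629 -0.0022  0.0562] r [ 0.0063 -0.0027  1.5762] | now 18.85 [0.449  0.3729 0.1463] [ 0.1258 -0.2952 -0.2883] 0.5762247412836227 0.0
```

```bash
python3 steer.py '[[0,-0.03,-0.003,0,0,0,1.576],[0,-0.057,-0.003,0,0,0,1.576],[0,-0.057,-0.003,0,0,0,1.576],[0,-0.057,-0.003,0,0,0,1.576],[0,-0.057,-0.003,0,0,0,1.576],[0,-0.057,-0.003,0,0,0,1.576],[0,-0.057,-0.003,0,0,0,1.576],[0,-0.057,-0.003,0,0,0,1.576],[0,-0.057,-0.003,0,0,0,1.576],[0,-0.057,-0.003,0.02,0,0,1.576],[0,-0.057,-0.003,0.05,0,0,1.576],[0,-0.057,-0.003,0.056,0,0,1.576],[0,-0.057,-0.003,0.056,0,0,1.576]]' 40| tail -5
python3 - <<'E'
from h import *
goal(np.array([.4461,.3708,.045])+R.from_euler("z",-.04).apply([.06,0,0]),rot(-.04))
im=manip.read_camera("side");cv2.imwrite("pics/s5.png",cv2.resize(im[250:384,140:330,::-1],None,fx=4,fy=4,interpolation=cv2.INTER_CUBIC))
E
```

```text
eef_pos: [0.5009, 0.3654, 0.0822]
eef_rot: [-2.258, -2.175, 0.014]
ft_force: [0.2, 0.2, 0.6]
finger_gap: 0.008
gripper_force: 0.0
 d [0.0033 0.0055 0.0372] r [-0.0106  0.0018  0.0023] | now 20.15 [0.5009 0.3654 0.0822] [0.1624 0.1604 0.5907] 0.008000175385076577 0.0
```

View pics/s5.png

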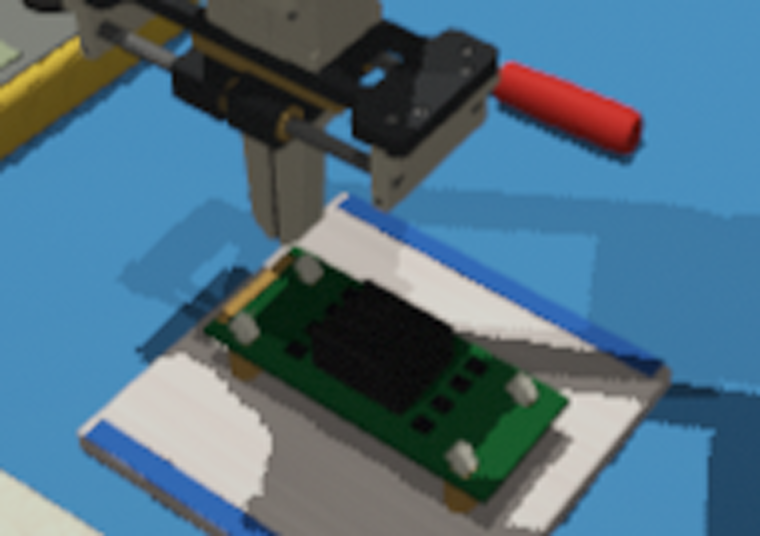

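All four pins stand through the board with barbs out. I'll confirm by pressing each end.

```bash
python3 steer.py '[[0,0.003,0.004,0.01,0,0,0],[0,0.003,0.004,0.03,0,0,0],[0,0.003,0.004,0.04,0,0,0],[0,0.003,0.004,0.042,0,0,0],[0,0.003,0.004,0.042,0,0,0]]' | grep -E "pos|ft"
python3 steer.py '[[0,0,0,0.001,0,0,0],[0,0,0,0.002,0,0,0],[0,0,0,0.003,0,0,0],[0,0,0,0.004,0,0,0],[0,0,0,0.004,0,0,0]]' | grep -E "pos|ft"
python3 steer.py '[[0,0,0,0.001,0,0,0],[0,0,0,0.001,0,0,0]]' | grep -E "pos|ft"
```

```text
eef_pos: [0.506, 0.3689, 0.0419]
ft_force: [0.5, -0.5, 0.7]
eef_pos: [0.5058, 0.3688, 0.0379]
ft_force: [0.4, 0.1, -0.5]
eef_pos: [0.5058, 0.3688, 0.0368]
ft_force: [-0.5, 0.2, -0.6]
```

```bash
python3 steer.py '[[0,0,0,0.001,0,0,0],[0,0,0,0.002,0,0,0],[0,0,0,0.002,0,0,0]]' | grep -E "pos|ft"
python3 steer.py '[[0,0,0,0.001,0,0,0],[0,0,0,0.002,0,0,0],[0,0,0,0.002,0,0,0]]' | grep -E "pos|ft"
```

```text
eef_pos: [0.506, 0.3689, 0.0363]
ft_force: [-3.0, -1.5, 8.8]
eef_pos: [0.506, 0.3689, 0.0361]
ft_force: [-6.3, -3.8, 20.5]
```

```bash
python3 steer.py '[[0,0,0,-0.02,0,0,0],[0,0,0,-0.06,0,0,0],[0,0,-0.03,-0.06,0,0,0],[0,0,-0.08,-0.06,0,0,0],[0,0,-0.12,-0.06,0,0,0],[0,0,-0.12,-0.06,0,0,0],[0,0,-0.12,-0.05,0,0,0],[0,0,-0.12,-0.02,0,0,0],[0,0,-0.12,-0.01,0,0,0],[0,0,-0.12,-0.008,0,0,0]]' | grep -E "pos|ft"
python3 - <<'E'
from h import *
goal(np.array([.4461,.3708,.036])+R.from_euler("z",-.04).apply([-.06,0,0]),rot(-.04))
E
```

```text
eef_pos: [0.3859, 0.3728, 0.0398]
ft_force: [0.3, 0.6, 0.3]
 d [0.0004 0.0002 0.0038] r [-0.0099  0.002  -0.0009] | now 23.0 [0.3859 0.3728 0.0398] [0.2809 0.6397 0.3216] 0.003193328445503335 0.0
```

```bash
python3 steer.py '[[0,0,0,0.001,0,0,0],[0,0,0,0.002,0,0,0],[0,0,0,0.003,0,0,0],[0,0,0,0.004,0,0,0],[0,0,0,0.004,0,0,0]]' | grep -E "pos|ft"
python3 steer.py '[[0,0,0,0.001,0,0,0],[0,0,0,0.002,0,0,0],[0,0,0,0.002,0,0,0]]' | grep -E "pos|ft"
```

```text
eef_pos: [0.3861, 0.3738, 0.038]
ft_force: [-0.6, -0.3, 0.1]
eef_pos: [0.3861, 0.3738, 0.0363]
ft_force: [-2.0, -0.5, 5.5]
```

```bash
python3 steer.py '[[0,0,0,0.001,0,0,0],[0,0,0,0.002,0,0,0],[0,0,0,0.002,0,0,0]]' | grep -E "pos|ft"
python3 steer.py '[[0,0,0,-0.01,0,0,0],[0,0,0,-0.05,0,0,0],[0,0,0,-0.1,0,0,0],[0,0,0,-0.14,0,0,0],[0,0,0,-0.15,0,0,0],[0,0,0,-0.15,0,0,0]]' | grep -E "pos|ft"
python3 - <<'E'
from h import *
s=manip.read_camera("side")
old=cv2.cvtColor(cv2.imread("pics/s2.png"),cv2.COLOR_BGR2RGB)
d=cv2.absdiff(s,old).max(2)[100:210,300:420];print("rail diff px",(d>40).sum())
print(manip.observe()["time_s"]);
E
```

```text
eef_pos: [0.3861, 0.3738, 0.0361]
ft_force: [-5.5, -3.4, 20.8]
eef_pos: [0.388, 0.3743, 0.1858]
ft_force: [-0.2, 0.1, -0.2]
rail diff px 1655
24.75
```

Run:
```python
from h import *
def f(im):
    m=cv2.inRange(cv2.cvtColor(im,cv2.COLOR_BGR2HSV),(5,120,60),(18,255,255))[100:210,300:420]
    n,l,s,c=cv2.connectedComponentsWithStats(m);return [(s[i,:].tolist(),c[i]) for i in range(1,n) if s[i,4]>15]
print(f(cv2.imread("pics/s2.png")));print(f(cv2.cvtColor(manip.read_camera("side"),cv2.COLOR_RGB2BGR)))
```

```text
[([59, 26, 14, 12, 88], array([66.1705, 30.5   ])), ([62, 42, 5, 4, 16], array([64.0625, 43.6875])), ([73, 45, 7, 8, 26], array([76.2692, 47.3462])), ([41, 59, 22, 25, 401], array([51.6484, 71.015 ]))]
[([58, 26, 15, 11, 96], array([65.8021, 30.3229])), ([62, 42, 5, 4, 16], array([64.0625, 43.6875])), ([73, 45, 7, 18, 38], array([76.4474, 50.0263])), ([41, 59, 22, 25, 397], array([51.7406, 70.9496]))]
```

The headset hasn't moved on the bar, and both board ends are hard down on the shoulders. Handing in.

```bash
python3 -c "
from workcell import manip
print(manip.close_job())"
```

```text
the job is handed in; nothing more can be done
None
```

The headset hangs by its crown on the bar, the green board is pressed flush with all four pins through (both ends hit a hard stop at shoulder height), and the job was handed in at about 25 s; no verdict came back.

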